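Set the lens's clicking aperture ring to the red mark

TASK

The camera clamped on its back on the table has its lens pointing up: turn the clicking ring on the lens, anticlockwise seen from above, until its white line rests in the click right beside the red mark, then let go and move clear. Do not bump the two small lamps that stand beside the lens, and leave the things on the table where they are.

Things in the scene. Friction and masses are not known exactly. Their poses are not given: they have to be found in the camera images.
- camera: Black camera body, 134 mm along its y, 76 mm along x, top 60 mm above the table, bolted lens-up to an aluminium plate 105 x 175 x 16 mm; cannot move. Origin on the table on the lens axis, z up; red mark on the -x side of the axis, lamps on the +y and -y sides. Fixed barrel: radius 31 mm up to height 66 mm, then 27 mm up to the ring; front rim above the ring: radius 21 mm, top at 120 mm.
- ring: Dark ribbed ring to turn, 62 mm across, 96 to 114 mm above the table. Origin on the lens axis at its underside, z up; white line on its own -x side. Turns about z only. Clicks every 0.349 rad (20 degrees); a 0.10 N m detent pulls it into the nearest click when let go. One click is at the mark. It starts 6 to 8 clicks clockwise of that (seen from above), and can run 2 clicks past the mark.
- white_line (a point): Middle of the white line (4 mm wide) on the ring's top face, 26.5 mm from the lens axis, 114 mm above the table. It turns with the ring.
- red_mark (a point): Where the middle of the white line belongs: straight outward of the red bar, 26.5 mm from the lens axis towards the camera's -x, 114 mm above the table; fixed. The red bar itself (6 mm wide, 10 mm long, radial) is on top of the fixed front rim, 10.5 to 20.5 mm from the axis. When the ring is set, white line and red bar lie on one radius.
- lamp_left: Small grey lamp fixed beside the lens on the camera's +y side. Head: 42 mm along the camera's x, 46 to 72 mm from the lens axis along y, 84 to 117 mm above the table, on a post 12 x 10 mm at 69 to 79 mm from the axis. The heads block fingers that close along the camera's y or within about 40 degrees of it. Its origin and axes are the camera's.
- lamp_right: The same lamp mirrored, on the camera's -y side. Its body origin and axes are the camera's.
- lens_cap: Loose black lens cap, a disc 60 mm across, 9 mm thick, lying by the camera; origin under its centre. Bystander.
- filter_case: Loose grey open square case 70 x 70 x 18 mm by the camera; origin under its centre. Bystander.
- red_mug: Loose red mug, 80 mm across, 90 mm tall; origin under its centre. Bystander.
- mint_mug: Loose blue mug, 80 mm across, 95 mm tall; origin under its centre. Bystander.
- stone_bowl: Loose round wooden bowl with lid for game stones, 120 mm across, 80 mm tall; origin under its centre. Bystander.
- pill_jar: Loose small white jar, 44 mm across, 70 mm tall; origin under its centre. Bystander.
- brush: Loose flat brush with a wooden handle, lying on the table. Bystander.

How it is judged:
By the outcome, as a careful person would: the job done as asked, in the order asked, and still so for the second after the job is handed in, with the robot touching nothing.
It also fails if it takes over 43 s, if anything falls off the work surface, if the arm or the gripper's body presses on something with over 40 N, if the wrist force passes 120 N, or if a joint passes its speed limit or range.

ROBOT

A 6-joint arm with a two-finger parallel gripper is mounted at the origin on the work surface. World frame = base frame: x ahead of the robot, y to its left, z up, the work surface at z = 0. Lengths are in m, angles in rad, forces in N, time in s.
With the tool pointing down it reaches from about 0.3 to 0.875 m from the base axis. Payload 6.4 kg.
Tool frame: the origin (TCP) lies between the finger pads; the fingertips stand 17 mm ahead of it and the grasp point (between the pads) lies 2 mm behind it; z points along the fingers, y is the line along which they close (so a half turn about z gives the same grasp; the last joint's range is limited). The gripper opens to 85 mm and grips with 20 to 120 N. Pads are 22 mm wide; open, the fingers measure 114 mm over their backs; the gripper's body (76 mm by 85 mm) begins 54 mm behind the grasp point. The pads swing forward as they close: fully open they stand 13 mm farther back than shut.
Start: joints at [1.057, 0.181, 1.607, -0, 1.354, -0.206], TCP at [0.174, 0.548, 0.209] pointing down, gripper open.
Joint ranges: [-2.99, 2.99], [-0.89, 2.07], [0.3, 2.58], [-1.14, 4.28], [0, 2.63], [-3.12, 3.12]. Speed limits (rad/s): [2.57, 2.57, 3.01, 3.14, 3.14, 3.14].

INTERFACE

Orientations are given as a unit quaternion [w, x, y, z].
In Python, from rig import * gives the robot as it stands.
- The arm moves only by the tool drive_tool, never from a script. Its arguments are lists of equal length, an entry for each row: "translation": the shift along the world's x, y, z as a fraction of full scale, a list of three; "dr": the turn, a rotation vector about the world's x, y, z as a fraction of full scale, a list of three; "fingers": the gripper's target within -1 to 1 (shut at 1, half-way at 0, fully open at -1). A call has 1 to 8 rows; each row shifts and turns the commanded pose from where the row before left it; what a row does not reach is not made up. Full scale, the value 1, is 0.04 m for a shift and 60 degrees for a turn. A row lasts 1/12 s, in which the tool goes at most 41.7 mm and 7.16 degrees, less where a joint would pass 70% of its speed; a pose out of reach is approached as far as the arm can. A call with a number of a shift or a turn outside -1 to 1 is refused whole. A call with a gripper value outside its range is refused whole. The fingers move at their own pace and stop on an object; "squeeze" is the grip in N (left out, the last holds). Time passes only in rows, so rows that do not move let the fingers close. It gives the time, the measured TCP pose, the force, the opening and the grip force at its end, in the units of the state.
- get_state(): the state, without advancing time (a new reading comes with each control period).
- capture(name): name is "scene" or "top" or "wrist"; returns the picture (480x640x3 uint8, red, green, blue); there is no depth.
- camera_info(name): a dict with "camera_matrix" (3x3 intrinsics, pixels), "rvec" (rotation vector, rad) and "tvec" (3), from world to camera coordinates, as OpenCV has them. Camera axes: x right, y down, z forward; pixel columns grow to the right and rows downward; lengths in m; the calibration is good to about 2 mm. A picture is of the moment at which its call begins: read the wrist's pose just before it. camera_info takes no time and is no camera call; for the wrist camera it gives the pose at the moment of the call.
- sign_off(): hands the job in; it is judged then, once.
The state is a dict: "clock": time; "q": joint angles; "dq": joint speeds; "joint_torque": joint torques, N m; "tool_pos": TCP position; "tcp_rot": TCP orientation; "ft_force": force on the tool from outside, world axes, zero at the start; "torque": the same for the moment, N m; "opening": finger opening in m; "grasp_force": force on a finger pad.
Only numpy, scipy, OpenCV 4.12 (cv2) and the standard library are available. Lean on these libraries where they do the work, as an engineer would, in place of code of your own. Each camera call takes 0.05 s, during which the arm holds its last target. There are 200 camera calls.

## Working session

There is one attempt and no reset: what is moved stays moved. The work goes in short steps, Python scripts to look and compute and a tool call to move; the robot and the scene stay as the last step left them, time stands still between calls to the robot, and variables do not carry over. Pictures are saved under pics/ and viewed, at most 10 in all, crops included, and the job is handed in when it is done.

Besides the shell and the picture viewer there is one more tool, called after ">>>" as a command line: name --argument value ..., lists and objects as JSON in quotes. drive_tool: Moves the arm, as the interface text tells. Its arguments: {"type":"object","properties":{"translation":{"type":"array","items":{"type":"array","items":{"type":"number"}}},"dr":{"type":"array","items":{"type":"array","items":{"type":"number"}}},"fingers":{"type":"array","items":{"type":"number"}},"squeeze":{"type":"number"}},"required":["translation","dr","fingers"]}

```bash
mkdir -p pics
python3 - <<'E'
from rig import *
import cv2
s=get_state();print(s)
for n in("scene","top"):
    cv2.imwrite(f"pics/{n}0.png",capture(n)[:,:,::-1]);print(camera_info(n))
E
```

```text
{'clock': 0.0, 'q': array([ 1.05669271e+00,  1.81540754e-01,  1.60799183e+00,  1.64091025e-06,
        1.35379332e+00, -2.06282508e-01]), 'dq': array([ 0.0008166 ,  0.00039173, -0.00078619, -0.00034418, -0.00108628,
        0.00063911]), 'joint_torque': array([ 1.53877652e-03, -4.44872653e+01, -3.51337159e+01, -1.56909882e-04,
        9.09996772e-03,  5.43859485e-06]), 'tool_pos': array([0.17389667, 0.54746474, 0.20779216]), 'tcp_rot': array([-3.06195435e-04,  1.53303739e-01,  9.88178735e-01, -8.10729078e-04]), 'ft_force': array([-0.70659236, -0.28367921, -0.70488461]), 'torque': array([-0.02112014,  0.01279534, -0.05261772]), 'grasp_force': 0.0, 'opening': 0.08549807582764463}
{'camera_matrix': array([[484.94039391,   0.        , 318.09138076],
       [  0.        , 484.94039391, 245.10430371],
       [  0.        ,   0.        ,   1.        ]]), 'rvec': array([ 2.27604784,  0.74343314, -0.29175747]), 'tvec': array([-0.39674961, -0.12880124,  1.23352171])}
{'camera_matrix': array([[454.42707933,   0.        , 321.08713497],
       [  0.        , 454.42707933, 239.31286067],
       [  0.        ,   0.        ,   1.        ]]), 'rvec': array([ 2.20194579, -2.19405444,  0.10278771]), 'tvec': array([-0.00233772,  0.49083902,  1.16785487])}
```

View pics/top0.png

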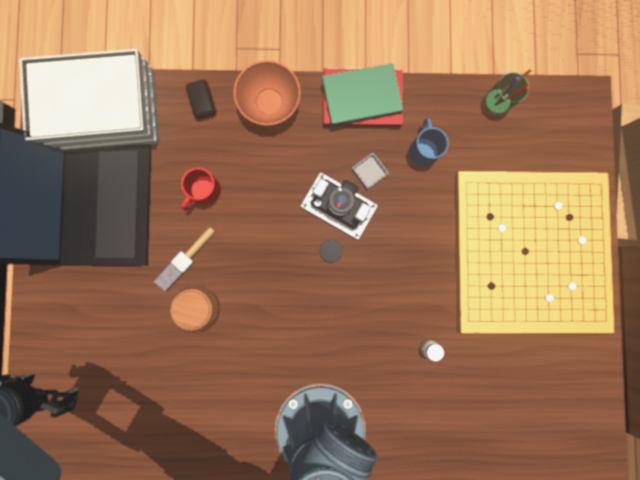

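The top view shows the camera at about (341,202), lamps at about (320,190) and (361,213), the lens cap at (331,251) and the case at (370,170). I'll zoom in there.

```bash
cat > h.py <<'E'
from rig import *
import cv2, numpy as np
def ray(n,uv,z,ci=None):
    c=ci or camera_info(n);R=cv2.Rodrigues(np.array(c["rvec"]))[0];t=np.array(c["tvec"]).ravel()
    d=R.T@np.linalg.solve(c["camera_matrix"],[uv[0],uv[1],1]);o=-R.T@t
    return o+d*(z-o[2])/d[2]
def proj(n,p,ci=None):
    c=ci or camera_info(n)
    return cv2.projectPoints(np.array(p,float).reshape(-1,3),np.array(c["rvec"]),np.array(c["tvec"]),c["camera_matrix"],None)[0].reshape(-1,2)
E
python3 - <<'E'
from h import *
a=cv2.imread("pics/top0.png")[165:245,295:385]
cv2.imwrite("pics/top0c.png",cv2.resize(a,None,fx=7,fy=7,interpolation=cv2.INTER_CUBIC))
print(ray("top",(341,202),.115),ray("top",(331,251),.0),ray("top",(370,170),.0))
E
```

```text
[ 0.57430971 -0.04588215  0.115     ] [ 0.46118918 -0.027266    0.        ] [ 0.67880082 -0.13160525  0.        ]
```

View pics/top0c.png

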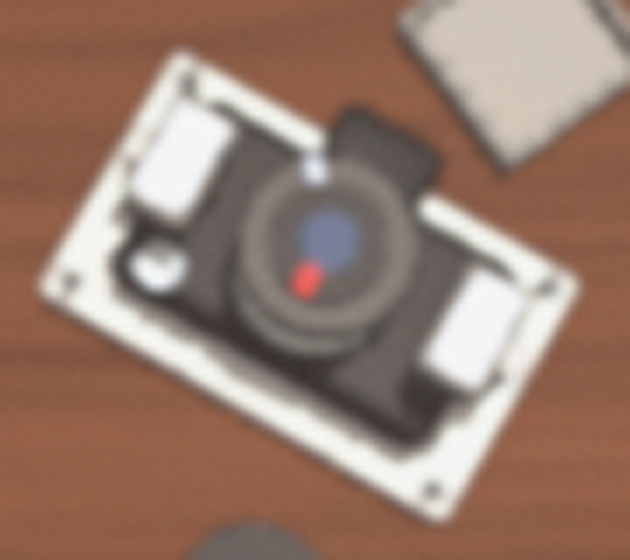

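Camera yaw is about -30°, the ring centre is near (0.58, -0.048), and the white line sits about 7 clicks clockwise of the mark. I'll move above it and turn the fingers to the start of the stroke on the way.

>>> drive_tool --translation '[[0.423, -0.62, 0], [0.423, -0.62, 0], [0.423, -0.62, 0], [0.423, -0.62, 0], [0.423, -0.62, 0], [0.423, -0.62, 0], [0.423, -0.62, 0], [0.423, -0.62, 0]]' --dr '[[0, 0, -0.1], [0, 0, -0.1], [0, 0, -0.1], [0, 0, -0.1], [0, 0, -0.1], [0, 0, -0.1], [0, 0, -0.1], [0, 0, -0.1]]' --fingers '[-1, -1, -1, -1, -1, -1, -1, -1]'

```text
clock: 0.77
tool_pos: [0.3098, 0.3482, 0.2084]
tcp_rot: [-0.0, 0.544, 0.839, -0.0]
ft_force: [-0.5, 0.3, -0.1]
opening: 0.0856
grasp_force: 0.0
```

>>> drive_tool --translation '[[0.423, -0.62, 0], [0.423, -0.62, 0], [0.423, -0.62, 0], [0.423, -0.62, 0], [0.423, -0.62, 0], [0.423, -0.62, 0], [0.423, -0.62, 0], [0.423, -0.62, 0]]' --dr '[[0, 0, -0.1], [0, 0, -0.1], [0, 0, -0.1], [0, 0, -0.1], [0, 0, -0.1], [0, 0, -0.1], [0, 0, -0.1], [0, 0, -0.1]]' --fingers '[-1, -1, -1, -1, -1, -1, -1, -1]'

```text
clock: 1.43
tool_pos: [0.4453, 0.1498, 0.2084]
tcp_rot: [-0.0, 0.838, 0.545, -0.0]
ft_force: [0.2, 0.7, 0.6]
opening: 0.0854
grasp_force: 0.0
```

>>> drive_tool --translation '[[0.423, -0.62, 0], [0.423, -0.62, 0], [0.423, -0.62, 0], [0.423, -0.62, 0], [0.423, -0.62, 0], [0.423, -0.62, 0], [0.423, -0.62, 0], [0.423, -0.62, 0]]' --dr '[[0, 0, -0.1], [0, 0, -0.1], [0, 0, -0.1], [0, 0, -0.1], [0, 0, -0.1], [0, 0, -0.1], [0, 0, -0.1], [0, 0, -0.1]]' --fingers '[-1, -1, -1, -1, -1, -1, -1, -1]'

```text
clock: 2.1
tool_pos: [0.5806, -0.0485, 0.2081]
tcp_rot: [-0.0, 0.988, 0.157, -0.0]
ft_force: [0.3, -0.1, 0.5]
opening: 0.0856
grasp_force: 0.0
```

>>> drive_tool --translation '[[0, 0, 0], [0, 0, 0], [0, 0, 0]]' --dr '[[0, 0, 0], [0, 0, 0], [0, 0, 0]]' --fingers '[-1, -1, -1]'

```text
clock: 2.35
tool_pos: [0.5796, -0.0467, 0.208]
tcp_rot: [-0.001, 0.987, 0.16, -0.001]
ft_force: [0.2, 0.9, -0.3]
opening: 0.0854
grasp_force: 0.0
```

Run:
```python
from h import *
s=get_state();print(s['tool_pos'],s['tcp_rot'],s['q'],s['clock'])
c=camera_info("wrist");print(c)
cv2.imwrite("pics/w1.png",capture("wrist")[:,:,::-1])
print(proj("wrist",[.58,-.048,.114],c))
```

```text
[ 0.5795657  -0.04674958  0.20797931] [-5.42122532e-04  9.87104093e-01  1.60077154e-01 -7.21132528e-04] [-2.84712774e-01  1.96840922e-01  1.58969984e+00  3.65295585e-04
  1.35682061e+00  9.64467908e-01] 2.35
{'camera_matrix': array([[414.28499067,   0.        , 325.66334545],
       [  0.        , 414.28499067, 229.99591361],
       [  0.        ,   0.        ,   1.        ]]), 'rvec': array([-2.36631589,  1.70472451,  0.23080575]), 'tvec': array([-0.22828186,  0.48077183,  0.51932862])}
[[326.71976824 222.26073923]]
```

View pics/w1.png

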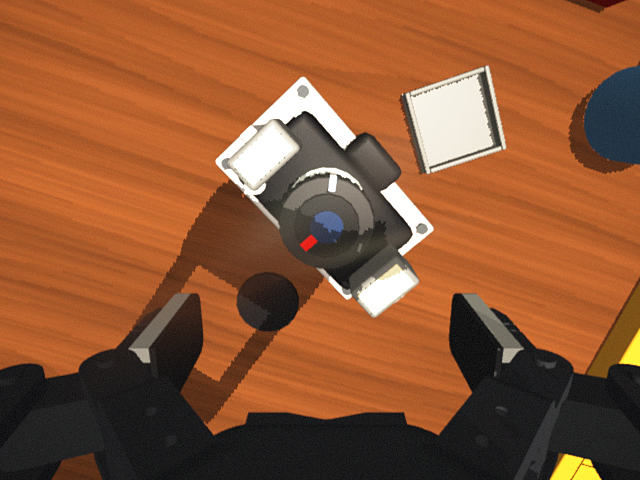

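The wrist view shows the ring centred at about (327,222), the white line near (332,182) and the red bar near (308,243). I'll segment both and fit the centre and yaw.

```bash
cat > m.py <<'E'
from h import *
def marks(img,ci,c0=(.58,-.048)):
    hsv=cv2.cvtColor(img,cv2.COLOR_RGB2HSV).astype(int);h,s,v=hsv[...,0],hsv[...,1],hsv[...,2]
    yy,xx=np.mgrid[:480,:640]
    def rad(z):
        o=proj("wrist",[[*c0,z],[c0[0]+.0265,c0[1],z]],ci)
        return o[0],np.hypot(xx-o[0][0],yy-o[0][1])/np.linalg.norm(o[1]-o[0])*26.5
    o,r=rad(.120); m=(r<23)&((h<6)|(h>174))&(s>180)&(v>120)
    red=ray("wrist",(xx[m].mean(),yy[m].mean()),.120,ci)[:2]
    o,r=rad(.114); m2=((r>21)&(r<30.5)&(v>185)&(s<50)).astype(np.uint8)
    n,l,st,ce=cv2.connectedComponentsWithStats(m2);i=1+np.argmax(st[1:,4])
    wh=ray("wrist",ce[i],.114,ci)[:2]
    return red,wh,m.sum(),st[i],ce[i]
E
python3 - <<'E'
from m import *
from scipy.optimize import least_squares
img=cv2.imread("pics/w1.png")[:,:,::-1].copy();ci=camera_info("wrist")
red,wh,n,st,ce=marks(img,ci);print(red,wh,n,st,ce)
u=lambda a:np.array([np.cos(a),np.sin(a)])
for k in(6,7,8):
    f=lambda p:np.r_[p[:2]+.0155*u(p[2]+np.pi)-red,p[:2]+.0265*u(p[2]+np.pi-k*np.pi/9)-wh]
    r=least_squares(f,[.58,-.048,-.53],x_scale=[.01,.01,1]);print(k,r.x[:2],np.degrees(r.x[2]),r.fun*1e3)
E
```

```text
[ 0.5648281  -0.04012829] [ 0.60517435 -0.04275624] 154 [328 176   9  15 115] [332.19130435 183.09565217]
6 [ 0.57810651 -0.0506835 ] -42.325397244532304 [ 1.81874394 -0.11842944 -1.81874394  0.11842943]
7 [ 0.57875408 -0.04770899] -29.17245549829205 [ 0.39204692 -0.0253744  -0.39204802  0.02537329]
8 [ 0.57921358 -0.04446531] -16.37103907257803 [-0.486099    0.03175521  0.4860988  -0.03175531]
```

>>> drive_tool --translation '[[-0.02, -0.025, -0.34], [0, 0, -0.34], [0, 0, -0.34], [0, 0, -0.34], [0, 0, -0.34], [0, 0, -0.34], [0, 0, -0.34], [0, 0, -0.34]]' --dr '[[0, 0, 0], [0, 0, 0], [0, 0, 0], [0, 0, 0], [0, 0, 0], [0, 0, 0], [0, 0, 0], [0, 0, 0]]' --fingers '[-1, -1, -1, -1, -1, -1, -1, -1]'

```text
clock: 3.07
tool_pos: [0.5789, -0.0467, 0.0995]
tcp_rot: [-0.0, 0.987, 0.161, 0.0]
ft_force: [-0.7, -0.4, -0.1]
opening: 0.0857
grasp_force: 0.0
```

>>> drive_tool --translation '[[0, 0, 0], [0, 0, 0], [0, 0, 0]]' --dr '[[0, 0, 0], [0, 0, 0], [0, 0, 0]]' --fingers '[-1, -1, -1]'

```text
clock: 3.32
tool_pos: [0.5798, -0.0476, 0.1009]
tcp_rot: [0.0, 0.987, 0.16, 0.0]
ft_force: [-0.2, -0.2, 0.6]
opening: 0.0851
grasp_force: 0.0
```

Centred within about 1 mm. Closing.

>>> drive_tool --translation '[[-0.02, 0, 0], [0, 0, 0], [0, 0, 0], [0, 0, 0], [0, 0, 0], [0, 0, 0], [0, 0, 0], [0, 0, 0]]' --dr '[[0, 0, 0], [0, 0, 0], [0, 0, 0], [0, 0, 0], [0, 0, 0], [0, 0, 0], [0, 0, 0], [0, 0, 0]]' --fingers '[1, 1, 1, 1, 1, 1, 1, 1]' --squeeze 40

```text
clock: 3.98
tool_pos: [0.5786, -0.0482, 0.0998]
tcp_rot: [-0.0, 0.987, 0.16, -0.0]
ft_force: [0.2, -0.2, -0.7]
opening: -0.0001
grasp_force: 0.0
```

The fingers shut without meeting anything, so something is off. Looking.

Run:
```python
from h import *
a=capture("wrist");b=capture("scene");ci=camera_info("scene")
p=proj("scene",[.579,-.048,.1],ci)[0].astype(int);print(p,get_state())
b=cv2.resize(b[max(0,p[1]-80):p[1]+80,max(0,p[0]-66):p[0]+67],(400,480),interpolation=cv2.INTER_CUBIC)
cv2.imwrite("pics/w2.png",np.hstack([a[:,120:520],b])[:,:,::-1])
```

```text
[341 286] {'clock': 4.0833, 'q': array([-2.87481973e-01,  3.12000512e-01,  1.68161017e+00,  2.46250356e-05,
        1.14803675e+00,  9.62873538e-01]), 'dq': array([-8.01934143e-04,  1.58650409e-03, -1.76281250e-03,  2.40289419e-03,
       -1.71722213e-05, -8.75550468e-05]), 'joint_torque': array([-2.51587298e-03, -4.74572253e+01, -3.15463901e+01, -2.23016345e-04,
        1.36974530e-03, -6.21042273e-05]), 'tool_pos': array([ 0.57866953, -0.04824742,  0.09985958]), 'tcp_rot': array([-2.19790156e-05,  9.87192950e-01,  1.59530808e-01, -1.98303425e-05]), 'ft_force': array([0.06981792, 0.1426625 , 0.07167685]), 'torque': array([ 0.0126414 ,  0.01466083, -0.05850755]), 'grasp_force': 0.0, 'opening': -3.2007015563749224e-05}
```

View pics/w2.png

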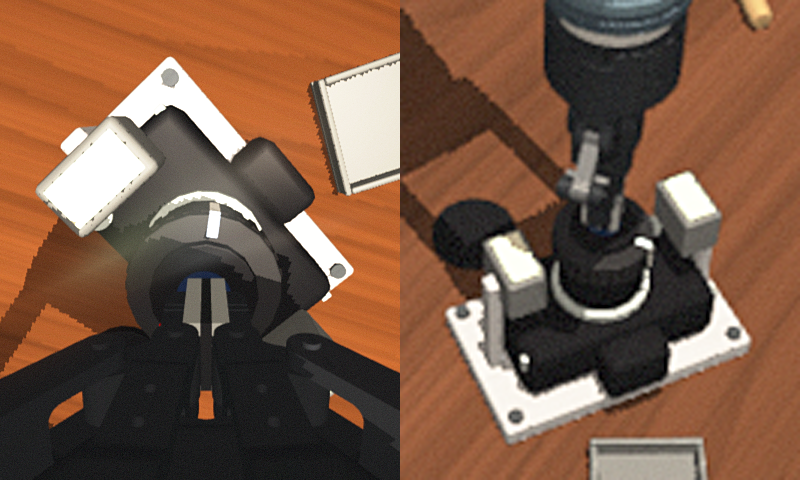

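Run:
```python
from h import *
ci=camera_info("wrist");R=cv2.Rodrigues(ci["rvec"])[0];print(-R.T@ci["tvec"].ravel(), R.T[:,2])
t=get_state()["tool_pos"];print(t)
for dz in(.05,.02,0,-.017): print(dz,proj("wrist",t+[0,0,dz],ci))
sc=camera_info("scene")
for z in (.083,.1,.114,.12,.14): print(z,proj("wrist",[.5788,-.0477,z],ci),proj("scene",[.5788,-.0477,z],sc))
```

```text
[ 0.64129075 -0.02818681  0.26546679] [-0.24969059 -0.08303408 -0.96475901]
[ 0.57866953 -0.04824742  0.09985958]
0.05 [[323.33735233 336.15840864]]
0.02 [[323.76304539 295.95607954]]
0 [[323.96952953 276.45577645]]
-0.017 [[324.112659   262.93867134]]
0.083 [[323.08565855 262.441027  ]] [[341.33874891 292.08178049]]
0.1 [[322.84711819 275.92830156]] [[341.711507   286.36653892]]
0.114 [[322.61470691 289.06903308]] [[342.02617956 281.54188243]]
0.12 [[322.50290453 295.39043442]] [[342.16323094 279.44056855]]
0.14 [[322.062622  320.2843824]] [[342.62988007 272.28576051]]
```

Run:
```python
from h import *
a=capture("wrist");b=capture("scene")
a=cv2.resize(a[180:380,230:430],(400,400),interpolation=cv2.INTER_CUBIC)
b=cv2.resize(b[245:325,302:382],(400,400),interpolation=cv2.INTER_CUBIC)
cv2.imwrite("pics/w3.png",cv2.convertScaleAbs(np.hstack([a,b])[:,:,::-1],alpha=1.6,beta=25))
```

```text
(no output)
```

View pics/w3.png

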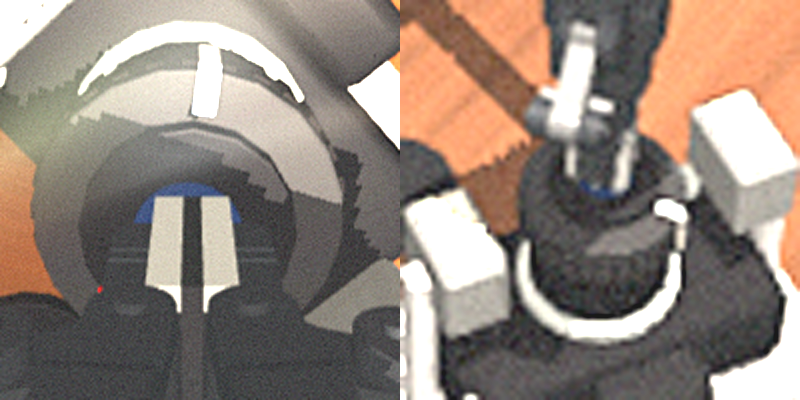

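The fingertips stopped over the lens at about z 0.12–0.13, from both the wrist and scene views. So they sit about 40 mm farther back than the description says. I'll raise, reopen and take a closer measurement.

>>> drive_tool --translation '[[0, 0, 0.35], [0, 0, 0.35], [0, 0, 0], [0, 0, 0], [0, 0, 0], [0, 0, 0], [0, 0, 0], [0, 0, 0]]' --dr '[[0, 0, 0], [0, 0, 0], [0, 0, 0], [0, 0, 0], [0, 0, 0], [0, 0, 0], [0, 0, 0], [0, 0, 0]]' --fingers '[1, 1, -1, -1, -1, -1, -1, -1]'

```text
clock: 4.85
tool_pos: [0.5782, -0.0481, 0.1271]
tcp_rot: [-0.0, 0.987, 0.16, -0.001]
ft_force: [0.4, -0.3, -0.2]
opening: 0.0726
grasp_force: 0.0
```

Run:
```python
from h import *
s=get_state();print(s['tool_pos'],s['opening'])
a=capture("wrist");b=capture("scene")
p=proj("scene",s['tool_pos'])[0].astype(int);print(p)
b=b[p[1]-75:p[1]+45,p[0]-50:p[0]+50]
b=cv2.resize(b,(400,480),interpolation=cv2.INTER_CUBIC)
a=cv2.resize(a,(400,300))
cv2.imwrite("pics/w4.png",cv2.convertScaleAbs(np.hstack([np.vstack([a,0*a[:180]]),b])[:,:,::-1],alpha=1.4,beta=20))
t=s['tool_pos'];q=s['tcp_rot'];y=np.array([np.cos(2*np.arctan2(q[2],q[1])+0),0,0])
from scipy.spatial.transform import Rotation as Ro
M=Ro.from_quat([*q[1:],q[0]]).as_matrix();np.save("M.npy",np.c_[M,t])
sc=camera_info("scene");ci=camera_info("wrist")
for dz in(-.017,-.004,.01,.025,.04):
  for sy in(-1,1):
    P=t+M@[0,sy*.0425,0]+[0,0,dz]
    for sx in(-.011,.011):
      Q=P+M@[sx,0,0];w=proj("wrist",Q,ci)[0]*.625;v=(proj("scene",Q,sc)[0]-p+[50,75])*4+[400,0];print(dz,sy,sx,w.round(),v.round())
```

```text
[ 0.57821523 -0.04807727  0.1271284 ] 0.07262914429960443
[341 276]
-0.017 -1 -0.011 [146. 178.] [604. 256.]
-0.017 -1 0.011 [145. 150.] [649. 267.]
-0.017 1 -0.011 [258. 178.] [553. 392.]
-0.017 1 0.011 [260. 150.] [600. 404.]
-0.004 -1 -0.011 [143. 185.] [605. 238.]
-0.004 -1 0.011 [141. 156.] [651. 249.]
-0.004 1 -0.011 [262. 185.] [553. 374.]
-0.004 1 0.011 [264. 156.] [601. 386.]
0.01 -1 -0.011 [138. 194.] [607. 218.]
0.01 -1 0.011 [135. 163.] [652. 228.]
0.01 1 -0.011 [267. 194.] [554. 354.]
0.01 1 0.011 [269. 163.] [603. 366.]
0.025 -1 -0.011 [132. 205.] [608. 196.]
0.025 -1 0.011 [129. 171.] [654. 206.]
0.025 1 -0.011 [272. 205.] [555. 332.]
0.025 1 0.011 [275. 171.] [604. 344.]
0.04 -1 -0.011 [124. 219.] [609. 173.]
0.04 -1 0.011 [121. 182.] [656. 184.]
0.04 1 -0.011 [280. 219.] [556. 309.]
0.04 1 0.011 [283. 182.] [606. 322.]
```

View pics/w4.png

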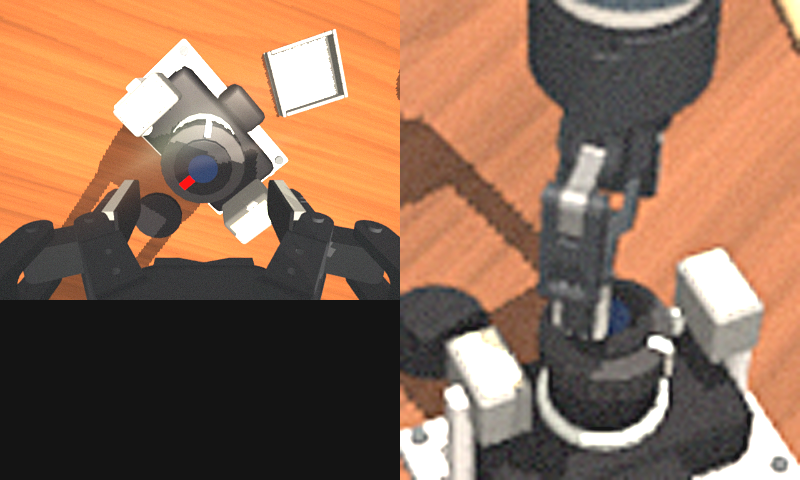

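Tips are at about TCP +25 mm in z (scene tip row ~335), roughly 30 mm farther back than described. So the TCP needs to be near z 0.070. I'll descend in two steps and watch the force.

>>> drive_tool --translation '[[0.02, 0.01, 0], [0, 0, 0], [0, 0, -0.25], [0, 0, -0.25], [0, 0, -0.25], [0, 0, -0.25], [0, 0, 0], [0, 0, 0]]' --dr '[[0, 0, 0], [0, 0, 0], [0, 0, 0], [0, 0, 0], [0, 0, 0], [0, 0, 0], [0, 0, 0], [0, 0, 0]]' --fingers '[-1, -1, -1, -1, -1, -1, -1, -1]'

```text
clock: 5.62
tool_pos: [0.5785, -0.0476, 0.0864]
tcp_rot: [-0.001, 0.987, 0.16, -0.001]
ft_force: [-0.0, 0.4, 0.7]
opening: 0.0853
grasp_force: 0.0
```

>>> drive_tool --translation '[[0, 0, -0.1], [0, 0, -0.1], [0, 0, -0.1], [0, 0, -0.1]]' --dr '[[0, 0, 0], [0, 0, 0], [0, 0, 0], [0, 0, 0]]' --fingers '[-1, -1, -1, -1]'

```text
clock: 5.95
tool_pos: [0.5797, -0.0479, 0.0718]
tcp_rot: [0.0, 0.987, 0.16, 0.0]
ft_force: [0.2, 0.2, -0.0]
opening: 0.0852
grasp_force: 0.0
```

No contact. Closing gently.

>>> drive_tool --translation '[[0, 0, 0], [0, 0, 0], [0, 0, 0], [0, 0, 0], [0, 0, 0], [0, 0, 0]]' --dr '[[0, 0, 0], [0, 0, 0], [0, 0, 0], [0, 0, 0], [0, 0, 0], [0, 0, 0]]' --fingers '[1, 1, 1, 1, 1, 1]' --squeeze 30

```text
clock: 6.45
tool_pos: [0.5791, -0.0472, 0.0722]
tcp_rot: [-0.0, 0.987, 0.16, -0.0]
ft_force: [-4.6, 4.0, 5.4]
opening: 0.0612
grasp_force: 33.3
```

Gripping the ring at 61 mm. Turn +40° first.

>>> drive_tool --translation '[[0, 0, 0], [0, 0, 0], [0, 0, 0], [0, 0, 0], [0, 0, 0], [0, 0, 0], [0, 0, 0], [0, 0, 0]]' --dr '[[0, 0, 0.084], [0, 0, 0.084], [0, 0, 0.084], [0, 0, 0.084], [0, 0, 0.084], [0, 0, 0.084], [0, 0, 0.084], [0, 0, 0.084]]' --fingers '[1, 1, 1, 1, 1, 1, 1, 1]'

```text
clock: 7.12
tool_pos: [0.5791, -0.0473, 0.0721]
tcp_rot: [-0.0, 0.871, 0.492, -0.0]
ft_force: [-3.7, 3.2, 5.0]
opening: 0.0607
grasp_force: 33.3
```

>>> drive_tool --translation '[[0, 0, 0], [0, 0, 0], [0, 0, 0], [0, 0, 0], [0, 0, 0], [0, 0, 0], [0, 0, 0], [0, 0, 0]]' --dr '[[0, 0, 0.084], [0, 0, 0.084], [0, 0, 0.084], [0, 0, 0.084], [0, 0, 0.084], [0, 0, 0.084], [0, 0, 0.084], [0, 0, 0.084]]' --fingers '[1, 1, 1, 1, 1, 1, 1, 1]'

```text
clock: 7.78
tool_pos: [0.5792, -0.0474, 0.0721]
tcp_rot: [-0.0, 0.648, 0.762, 0.0]
ft_force: [-4.2, 3.4, 4.2]
opening: 0.0608
grasp_force: 33.3
```

Run:
```python
from h import *
s=get_state();print(s['tool_pos'],s['tcp_rot'],s['ft_force'],s['torque'],s['opening'],s['q'])
cv2.imwrite("pics/w5.png",capture("wrist")[:,:,::-1])
```

```text
[ 0.57924401 -0.04735848  0.07212717] [-3.45628677e-04  6.47665211e-01  7.61924967e-01  5.87705528e-06] [-4.22917969  3.37117885  4.23818661] [ 0.52028486  0.78162847 -0.1133162 ] 0.06077344489336905 [-2.85859165e-01  3.51265802e-01  1.69424461e+00  3.27925407e-04
  1.09670905e+00 -4.47772986e-01]
```

View pics/w5.png

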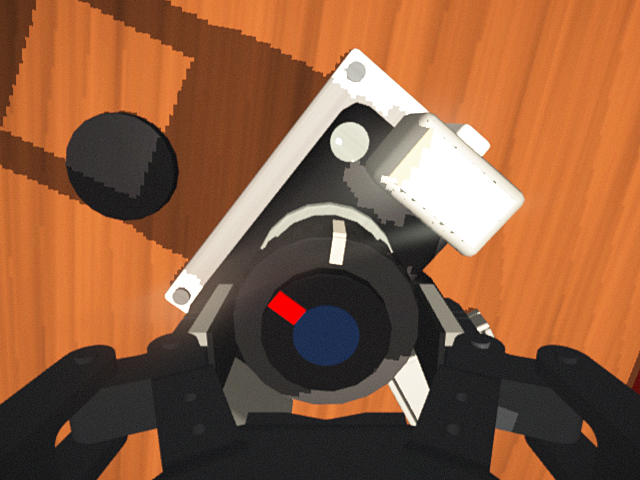

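The ring followed the gripper: the white line (338,243) now lies about 60° clockwise of the red bar (287,307). Release, wind back 60°, regrip and turn the last three clicks.

>>> drive_tool --translation '[[0, 0, 0], [0, 0, 0], [0, 0, 0], [0, 0, 0], [0, 0, 0], [0, 0, 0], [0, 0, 0]]' --dr '[[0, 0, 0], [0, 0, 0], [0, 0, 0], [0, 0, 0], [0, 0, 0], [0, 0, 0], [0, 0, 0]]' --fingers '[-1, -1, -1, -1, -1, -1, -1]'

```text
clock: 8.42
tool_pos: [0.5795, -0.0479, 0.0719]
tcp_rot: [0.0, 0.65, 0.76, -0.0]
ft_force: [0.1, -0.0, 0.2]
opening: 0.0854
grasp_force: 0.0
```

>>> drive_tool --translation '[[0, 0, 0], [0, 0, 0], [0, 0, 0], [0, 0, 0], [0, 0, 0], [0, 0, 0], [0, 0, 0]]' --dr '[[0, 0, -0.1], [0, 0, -0.1], [0, 0, -0.1], [0, 0, -0.1], [0, 0, -0.1], [0, 0, 0], [0, 0, 0]]' --fingers '[-1, -1, -1, -1, -1, -1, -1]'

```text
clock: 9.0
tool_pos: [0.5795, -0.0478, 0.0719]
tcp_rot: [0.0, 0.823, 0.568, 0.0]
ft_force: [0.7, 0.6, -0.7]
opening: 0.0853
grasp_force: 0.0
```

>>> drive_tool --translation '[[0, 0, 0], [0, 0, 0], [0, 0, 0], [0, 0, 0], [0, 0, 0], [0, 0, 0], [0, 0, 0]]' --dr '[[0, 0, -0.1], [0, 0, -0.1], [0, 0, -0.1], [0, 0, -0.1], [0, 0, -0.1], [0, 0, 0], [0, 0, 0]]' --fingers '[-1, -1, -1, -1, -1, -1, -1]'

```text
clock: 9.58
tool_pos: [0.5795, -0.0478, 0.0719]
tcp_rot: [-0.0, 0.942, 0.336, -0.0]
ft_force: [-0.4, 0.2, 0.3]
opening: 0.0853
grasp_force: 0.0
```

Run:
```python
from m import *
s=get_state();print(s['tool_pos'],s['tcp_rot'],s['ft_force'],s['opening'],s['clock'])
ci=camera_info("wrist");a=capture("wrist");cv2.imwrite("pics/w6.png",a[:,:,::-1])
red,wh,n,st,ce=marks(a,ci,(.5788,-.0477));c=np.array([.5788,-.0477])
g=lambda v:np.degrees(np.arctan2(v[1],v[0]));print(g(red-c),g(wh-c),np.linalg.norm(red-c),np.linalg.norm(wh-c),n,st)
```

```text
[ 0.57947417 -0.0477982   0.0718649 ] [-2.89036243e-06  9.41770516e-01  3.36256294e-01 -9.90580242e-06] [-0.43848237  0.15766802  0.31655547] 0.08533444553655145 9.5833
153.9938604277882 90.53676776174574 0.015818371513469796 0.024974580157685472 564 [260 279   5   3   6]
```

Measured angles are red about 152° and white about 91°, so 60° remain. Regrip and turn 60°.

>>> drive_tool --translation '[[0, 0, 0], [0, 0, 0], [0, 0, 0], [0, 0, 0], [0, 0, 0], [0, 0, 0]]' --dr '[[0, 0, 0], [0, 0, 0], [0, 0, 0], [0, 0, 0], [0, 0, 0], [0, 0, 0]]' --fingers '[1, 1, 1, 1, 1, 1]'

```text
clock: 10.13
tool_pos: [0.579, -0.0473, 0.0724]
tcp_rot: [-0.001, 0.942, 0.335, -0.0]
ft_force: [-3.0, 1.6, 5.7]
opening: 0.0613
grasp_force: 32.4
```

>>> drive_tool --translation '[[0, 0, 0], [0, 0, 0], [0, 0, 0], [0, 0, 0], [0, 0, 0], [0, 0, 0]]' --dr '[[0, 0, 0.084], [0, 0, 0.084], [0, 0, 0.084], [0, 0, 0.084], [0, 0, 0.084], [0, 0, 0.084]]' --fingers '[1, 1, 1, 1, 1, 1]'

```text
clock: 10.63
tool_pos: [0.5791, -0.0474, 0.0724]
tcp_rot: [-0.001, 0.821, 0.571, -0.0]
ft_force: [-2.6, 2.2, 5.0]
opening: 0.0607
grasp_force: 32.3
```

>>> drive_tool --translation '[[0, 0, 0], [0, 0, 0], [0, 0, 0], [0, 0, 0], [0, 0, 0], [0, 0, 0], [0, 0, 0], [0, 0, 0]]' --dr '[[0, 0, 0.084], [0, 0, 0.084], [0, 0, 0.084], [0, 0, 0.084], [0, 0, 0.084], [0, 0, 0.084], [0, 0, 0], [0, 0, 0]]' --fingers '[1, 1, 1, 1, 1, 1, 1, 1]'

```text
clock: 11.3
tool_pos: [0.5792, -0.0474, 0.0724]
tcp_rot: [-0.0, 0.646, 0.763, -0.0]
ft_force: [-2.6, 1.6, 5.4]
opening: 0.061
grasp_force: 32.4
```

>>> drive_tool --translation '[[0, 0, 0], [0, 0, 0], [0, 0, 0], [0, 0, 0], [0, 0, 0], [0, 0, 0], [0, 0, 0]]' --dr '[[0, 0, 0], [0, 0, 0], [0, 0, 0], [0, 0, 0], [0, 0, 0], [0, 0, 0], [0, 0, 0]]' --fingers '[-1, -1, -1, -1, -1, -1, -1]'

```text
clock: 11.88
tool_pos: [0.5795, -0.0478, 0.0718]
tcp_rot: [-0.0, 0.646, 0.763, 0.0]
ft_force: [0.2, 0.2, -0.7]
opening: 0.0855
grasp_force: 0.0
```

>>> drive_tool --translation '[[0, 0, 0.4], [0, 0, 0.4], [0, 0, 0.4], [0, 0, 0.4], [0, 0, 0.4], [0, 0, 0.4], [0, 0, 0.4], [0, 0, 0.4]]' --dr '[[0, 0, 0], [0, 0, 0], [0, 0, 0], [0, 0, 0], [0, 0, 0], [0, 0, 0], [0, 0, 0], [0, 0, 0]]' --fingers '[-1, -1, -1, -1, -1, -1, -1, -1]'

```text
clock: 12.55
tool_pos: [0.5794, -0.0478, 0.2007]
tcp_rot: [-0.0, 0.646, 0.763, -0.0]
ft_force: [-0.2, 0.4, 1.1]
opening: 0.0856
grasp_force: 0.0
```

Run:
```python
from m import *
s=get_state();print(s['tool_pos'],s['ft_force'],s['opening'],s['clock'])
ci=camera_info("wrist");a=capture("wrist");cv2.imwrite("pics/w7.png",a[:,:,::-1])
red,wh,n,st,ce=marks(a,ci,(.5788,-.0477));c=np.array([.5788,-.0477])
g=lambda v:np.degrees(np.arctan2(v[1],v[0]));print(g(red-c),g(wh-c),np.linalg.norm(red-c),np.linalg.norm(wh-c),n,st)
```

```text
[ 0.57936599 -0.04776194  0.20066294] [-0.16021061  0.44308838  1.0725543 ] 0.0855525856877007 12.55
152.53832298872535 151.79234416150013 0.01536496172711463 0.026126116760424978 168 [286 194  14  12  80]
```

View pics/w7.png

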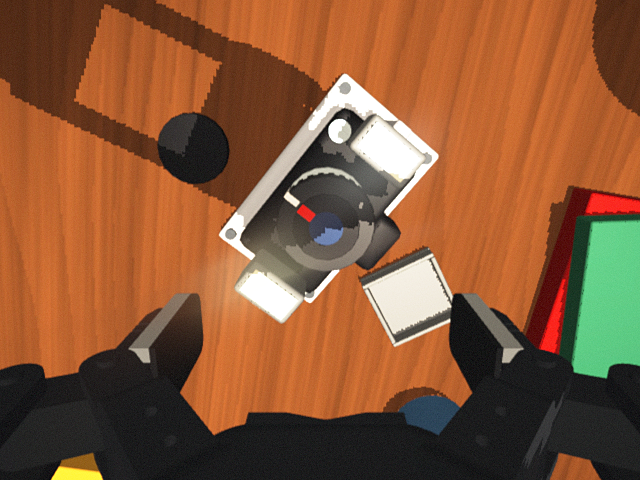

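The white line (292,200) lies on the same radius as the red bar (306,213): 151.8° against 152.5°. The gripper is open and clear above. Handing in.

```bash
python3 -c "
from rig import *
print(sign_off())"
```

```text
the job is handed in; nothing more can be done
None
```

The ring is turned seven clicks anticlockwise and its white line sits beside the red mark (151.8° against 152.5° in the last picture); the gripper is clear, nothing else was seen to move, and the job is handed in, though my first close shut the fingers above the lens at zero measured force because they sit about 30 mm farther back than described.

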